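# Unlatch the tile case, add the reference tile, snap it shut

### The job

Press in the orange sprung tab of the storage case and, keeping it pressed, lift the lid free of its catch and swing it right up to upright, where it stays. Then slide the blue tile forward on its railed stand until about a third of it juts out over the front edge, take it there, lay it squarely on top of the two white tiles in the case, and close the lid until the tab snaps home. Do not let the blue tile fall on the worktop, and leave the bottles, timer and marker where they are.

Things in the scene. Friction and masses are not known exactly. Their poses are not given: they have to be found in the camera images.
- case: Fixed grey plastic case, 120 (x) x 128 (y) x 50 mm high, walls 4 mm, under a blue lid; origin at the centre of its underside on the worktop, x points from the latch side (front, toward the robot) to the hinge side, z up. Inside: floor at z = 5 mm; on it a black pad 88 (x) x 44 (y) mm, top at z = 13 mm, on which two white tiles lie, one on the other (top at z = 23 mm).
- keeper_bar (a point): Middle of the top of the keeper bar, a fixed grey bar across the front of the case, behind which the tab stands: x -83 to -75, y -30 to 30, z 35 to 43 mm in the case frame.
- stack_centre (a point): Centre of the top of the black pad in the case (case frame 0, 0, 13 mm), axes as the case. The tiles lie here with their long side along x; the blue tile finally has its underside 10 mm above this point.
- lid_hinge (a point): Middle of the lid's hinge axis, case frame 60, 0, 52 mm; the axis is the case's y.
- lid (a joint): Angle of the blue lid (rad): 0 shut, grows as the front rises, 1.57 upright, stop at 1.85. Plate 120 x 128 x 6 mm, top at z = 56.5 mm when shut. Stiff hinge: stays at any angle (about 2 N at the front moves it). Shut, the tab's nose under the keeper bar holds it until the tab is pressed in; to latch, push the front edge down (about 10 N) until the nose snaps under the bar.
- tab (a joint): How far the orange tab is pressed in toward the hinge side (m): 0 sprung out, 0.0075 at most. Spring: about 2 N to start, 5 N fully in. Pressed 0.004 the nose is clear of the bar; 0.0055 is needed while it passes the bar as the lid rises: keep it pressed until the lid is past 0.17 rad.
- tab_face (a point): Middle of the tab's ribbed front face, looking away from the case (-x). The tab is an upright orange plate 30 mm wide (y), 4 mm thick, on the lid's front edge, moving with it. Shut and tab out: case frame -72, 0, 60 mm; the free face runs from z 43 (keeper bar) up to z 76 (lip's underside). Blue guide ears at y = 17 to 23 mm either side, z 51 to 64, x to -74.
- lip_edge (a point): Front lower edge of the finger lip at the tab's top: a ledge 30 mm wide, 4 mm thick, standing 14 mm forward of the tab's face. Shut and tab out: case frame -86, 0, 76 mm. A fingertip leaning forward fits below it, presses the face and hooks the lid up at once. Moves and turns with lid and tab.
- stand: Fixed aluminium stand, 140 (x) x 72 (y) mm, its flat deck at z = 40 mm, open at the front and back; along both sides rails 6 mm wide rise to z = 46 mm, 54 mm apart inside, so that the tile between them cannot be gripped by its sides. Origin at the centre of its underside, x points from the front edge (toward the robot) to the back.
- stand_front (a point): Middle of the deck's front edge (stand frame -70, 0, 40 mm), axes as the stand.
- tile: Loose blue ceramic tile, 90 (x, its long side) x 50 (y) x 5 mm, about 54 g; origin at the centre of its underside. It starts lying on the stand between the rails, long side along the stand's x, not overhanging.
- white_tile_1: Lower white tile in the case, 90 x 50 x 5 mm, loose; origin at the centre of its underside.
- white_tile_2: Upper white tile in the case, same size, lying on the lower one; origin at the centre of its underside.
- timer: Flat white bench timer, 62 x 66 x 18 mm, loose; origin at the centre of its underside. Leave alone.
- red_bottle: White bottle with a red cap, 59 mm wide, 118 mm high, loose; origin at the centre of its underside. Leave alone.
- amber_bottle: Brown bottle with a black cap, 55 mm wide, 105 mm high, loose; origin at the centre of its underside. Leave alone.
- marker: Red felt marker, 136 mm long, 16 mm thick, lying loose on the worktop; origin at its centre below. Leave alone.
Mind the look-alikes: they are no part of the job. Of the things that look like the tile, the middle-sized one is meant. Several things have the shape of the stand; the one meant has the colours described above.

How it is judged (in metres and radians):
On the way, in this order (a step that is already met when the one before it is completed fails the run):
1. the lid is unlatched and swung up to nearly upright or beyond (past 1.3 rad) (value of joint lid above 1.3 rad), for 0.2 s.
2. the blue tile, still lying on the stand, juts out 20 to 42 mm over its front edge (x of tile in the frame of stand_front between 0.003 and 0.025 m and z of tile in the frame of stand_front between -0.003 and 0.003 m and angle between tile's own z axis and vertical below 0.06 rad), for 0.2 s.
3. the blue tile lies squarely on the two white ones, let go (x of tile in the frame of stack_centre between -0.01 and 0.01 m and y of tile in the frame of stack_centre between -0.01 and 0.01 m and z of tile in the frame of stack_centre between 0.007 and 0.013 m and angle between the x axis of tile and the x axis of case, either way round below 0.2 rad and angle between tile's own z axis and vertical below 0.08 rad and contact force between the fingers and tile below 0.05 N), for 0.2 s.
At the end, for the whole second after the job is handed in: The lid is fully down (under 0.03 rad) with the tab sprung back out (under 1.5 mm), and the three tiles lie stacked flat in the case, the blue one on top at rest: within 10 mm and 0.2 rad of the stack's place (white ones within 12 mm and 0.25 rad), each at its height within 3 mm (x of tile in the frame of stack_centre between -0.01 and 0.01 m and y of tile in the frame of stack_centre between -0.01 and 0.01 m and z of tile in the frame of stack_centre between 0.007 and 0.013 m and angle between the x axis of tile and the x axis of case, either way round below 0.2 rad and angle between each of tile, white_tile_1, white_tile_2's own z axis and vertical below 0.08 rad and x of white_tile_1 in the frame of stack_centre between -0.012 and 0.012 m and y of white_tile_1 in the frame of stack_centre between -0.012 and 0.012 m and z of white_tile_1 in the frame of stack_centre between -0.003 and 0.003 m and angle between the x axis of each of white_tile_1, white_tile_2 and the x axis of case, either way round below 0.25 rad and x of white_tile_2 in the frame of stack_centre between -0.012 and 0.012 m and y of white_tile_2 in the frame of stack_centre between -0.012 and 0.012 m and z of white_tile_2 in the frame of stack_centre between 0.002 and 0.008 m and value of joint lid below 0.03 rad and value of joint tab below 0.0015 m and linear speed of tile below 0.01 m/s); the robot touches nothing.
It fails at once if the blue tile falls to the worktop (height (world z) of tile below 0.012 m).
It fails at once if the timer is pushed aside by more than 3 cm or tipped (distance of timer from where it was at the start of the episode above 0.03 m or angle between timer's own z axis and vertical above 0.6 rad).
It fails at once if the red-capped bottle is pushed aside by more than 3 cm or tipped (distance of red_bottle from where it was at the start of the episode above 0.03 m or angle between red_bottle's own z axis and vertical above 0.6 rad).
It fails at once if the brown bottle is pushed aside by more than 3 cm or tipped (distance of amber_bottle from where it was at the start of the episode above 0.03 m or angle between amber_bottle's own z axis and vertical above 0.6 rad).
It fails at once if the marker is pushed aside by more than 3 cm (distance of marker from where it was at the start of the episode above 0.03 m).
It also fails if it takes over 72 s, if anything falls off the work surface, if the arm or the gripper's body presses on something with over 40 N, if the wrist force passes 120 N, or if a joint passes its speed limit or range.

### The arm

A 6-joint arm with a two-finger parallel gripper is mounted at the origin on a cart in front of the work surface, level with it; the furniture and walls round the work are solid. World frame = base frame: x ahead of the robot, y to its left, z up, the work surface at z = 0. Lengths are in mm, angles in rad, forces in N, time in s.
With the tool pointing down it reaches from about 350 to 775 mm from the base axis. Payload 7.3 kg.
Tool frame: the origin (TCP) lies at the very end of the fingers, on their centre line; the grasp point (between the pads) lies 19 mm behind it; z points along the fingers, y is the line along which they close (so a half turn about z gives the same grasp; the last joint's range is limited). The gripper opens to 92 mm and grips with 3 to 60 N. Pads are 19 mm wide; open, the fingers measure 130 mm over their backs; the gripper's body (75 mm by 190 mm) begins 47 mm behind the grasp point.
Start: joints at [0.983, 0.342, 1.524, -0, 1.275, -0.146], TCP at [224.463, 474.62, 196.441] pointing down, gripper open.
Joint ranges: [-2.53, 2.53], [-0.77, 2.02], [0.04, 2.7], [-1, 4.14], [0.28, 2.66], [-3.11, 3.11]. Speed limits (rad/s): [2.57, 2.57, 3.14, 3.14, 3.14, 3.14].

### API

Orientations are given as [roll, pitch, yaw] about the fixed x, y, z axes, in that order (R = Rz(yaw) Ry(pitch) Rx(roll)).
In Python, from plant import bot gives the robot as it stands.
- The arm moves only by the tool jog_arm, never from a script. Its argument "targets" is a list of rows, each an object with "xyz": the shift along the tool's x, y, z as a fraction of full scale, a list of three; "spin": the turn about the tool's z as a fraction of full scale. In form: [{"xyz": [x, y, z], "spin": spin}, ...]. A call has exactly 10 rows; each row shifts and turns the commanded pose from where the row before left it, along the tool's axes as they then stand; what a row does not reach is not made up. Full scale, the value 1, is 80 mm for a shift and 0.1 rad for a turn. A row lasts 1/8 s, in which the tool goes at most 62.5 mm and 10.7 degrees, less where a joint would pass 70% of its speed; a pose out of reach is approached as far as the arm can. A call with a number of a shift or a turn outside -1 to 1 is refused whole. A call with a gripper value outside its range is refused whole. "gripper" is the opening in per cent of the stroke, from 0 (shut) to 100 (fully open), set as the call begins (left out, the last holds). The fingers move at their own pace and stop on an object; the grip force is fixed at half the most. Time passes only in rows, so rows that do not move let the fingers close, or fill a call up. It gives the time, the measured TCP pose, the force, the opening and the grip force at its end, in the units of the state.
- bot.get_obs(): the state, without advancing time (a new reading comes with each control period).
- bot.capture(name): name is "scene" or "side" or "wrist"; returns the picture (480x640x3 uint8, blue, green, red); there is no depth.
- bot.get_calibration(name): a dict with "vfov" (degrees; the focal length in pixels is half the picture's height over the tangent of half this angle, whatever the lens; pixels are square), "cx", "cy" (the principal point, pixels), "k1" (the pictures are not rectified: a ray, as slopes to the right and down, at radius r is drawn at 1 + k1 r^2 times it, then the intrinsics apply), "eye" and "rotation" of the camera in the world. Camera axes: x right, y down, z forward; pixel columns grow to the right and rows downward; lengths in mm; the calibration is good to about 2 mm. A picture is of the moment at which its call begins: read the wrist's pose just before it. get_calibration takes no time and is no camera call; for the wrist camera it gives the pose at the moment of the call.
- bot.close_job(): hands the job in; it is judged then, once.
The state is a dict: "time": time; "joint_positions": joint angles; "dq": joint speeds; "tau": joint torques, N m; "tool_pos": TCP position; "tcp_rot": TCP orientation; "contact_force": force on the tool from outside, world axes, zero at the start; "moment": the same for the moment, N m; "grip_width": finger opening in mm; "finger_force": force on a finger pad.
Only numpy, scipy, OpenCV 4.12 (cv2) and the standard library are available. Lean on these libraries where they do the work, as an engineer would, in place of code of your own. Each camera call takes 0.05 s, during which the arm holds its last target. There are 200 camera calls.

## Working session

There is one attempt and no reset: what is moved stays moved. The work goes in short steps, Python scripts to look and compute and a tool call to move; the robot and the scene stay as the last step left them, time stands still between calls to the robot, and variables do not carry over. Pictures are saved under pics/ and viewed, at most 10 in all, crops included, and the job is handed in when it is done.

Besides the shell and the picture viewer there is one more tool, called after "Emit:" as name([rows], argument=value, ...), one row to a line, values as JSON. jog_arm: Moves the arm, as the interface text tells. Shift numbers are shares of 80 mm and turn numbers shares of 0.1 rad, none past 1 either way. Its arguments: {"type":"object","properties":{"targets":{"type":"array","items":{"type":"object","properties":{"xyz":{"type":"array","items":{"type":"number"}},"spin":{"type":"number"}}}},"gripper":{"type":"number"}},"required":["targets"]}

```bash
mkdir -p pics; ls
python3 - <<'E'
from plant import bot
import cv2
o=bot.get_obs();print(o)
for n in("scene","side"):
    cv2.imwrite(f"pics/{n}0.png",bot.capture(n));print(n,bot.get_calibration(n))
print(bot.get_calibration("wrist"))
E
```

```text
pics
{'time': 0.0, 'joint_positions': array([ 9.82966110e-01,  3.42761379e-01,  1.52501270e+00,  1.40423743e-05,
        1.27540960e+00, -1.46008171e-01]), 'dq': array([ 1.04464307e-04, -5.16290906e-04,  3.23595737e-04, -3.64640043e-04,
       -8.22179113e-04,  5.63780822e-05]), 'tau': array([-1.83052503e-03, -4.31229794e+01, -2.44220513e+01,  7.15612387e-02,
        5.61025995e-02, -9.45713396e-05]), 'tool_pos': array([224.20725771, 474.21265696, 195.72645191]), 'tcp_rot': array([-3.14002051e+00, -2.44762743e-04,  2.69976632e+00]), 'contact_force': array([-0.35704434,  0.96170687,  0.36029288]), 'moment': array([ 0.00467782, -0.01888489,  0.00491812]), 'finger_force': 0.0, 'grip_width': 91.8220802242898}
scene {'vfov': 55.49755926400664, 'cx': 317.4068260962349, 'cy': 235.77105636710854, 'k1': 0.008245650729058052, 'eye': array([281.1369045 , 526.16375428, 849.47134064]), 'rotation': array([-2.45094992, -0.01162357, -2.6717745 ])}
side {'vfov': 57.848295863660546, 'cx': 316.42389295482246, 'cy': 236.8459223731614, 'k1': 0.017234656395645944, 'eye': array([  68.30809235, -508.42312522,  808.53000405]), 'rotation': array([-2.38820004, -0.01090406, -0.79061955])}
{'vfov': 63.64385881105462, 'cx': 319.0906408291863, 'cy': 244.56813244019253, 'k1': -0.08627705490281232, 'eye': array([156.45828889, 507.26489697, 385.47315145]), 'rotation': array([2.85734202e+00, 1.19391009e-03, 1.12887406e+00])}
```

View pics/scene0.png

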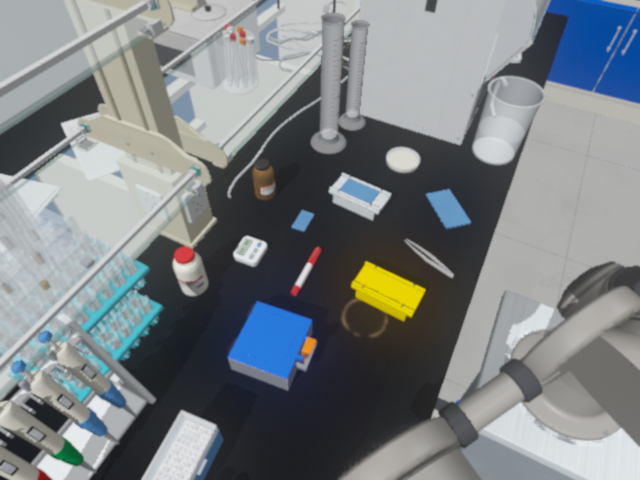

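View pics/side0.png

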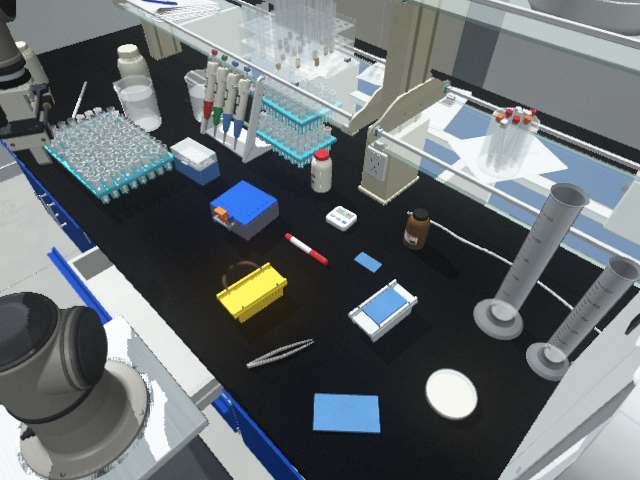

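```bash
cat > h.py <<'E'
import numpy as np,cv2
from scipy.spatial.transform import Rotation as R
from plant import bot
def cam(c):
    f=240/np.tan(np.radians(c['vfov'])/2)
    return f,R.from_euler('xyz',c['rotation']).as_matrix()
def ray(c,u,v):
    f,M=cam(c);d=np.array([(u-c['cx'])/f,(v-c['cy'])/f]);s=d.copy()
    for _ in range(20): s=d/(1+c['k1']*(s@s))
    return M@np.array([*s,1])
def onz(c,u,v,z):
    r=ray(c,u,v);e=c['eye'];return e+r*(z-e[2])/r[2]
def proj(c,P):
    f,M=cam(c);p=(np.atleast_2d(P)-c['eye'])@M;s=p[:,:2]/p[:,2:]
    s=s*(1+c['k1']*(s**2).sum(1,keepdims=True));return s*f+[c['cx'],c['cy']]
def pts(org,yaw,L):  # local pts to world
    return np.array(org)+np.array(L)@R.from_euler('z',yaw).as_matrix().T
E
python3 - <<'E'
import cv2,numpy as np
a=cv2.imread('pics/scene0.png');b=cv2.imread('pics/side0.png')
def cr(i,x,y,w=100):
    h=w*3//4
    return cv2.resize(i[y:y+h,x:x+w],(400,300),interpolation=cv2.INTER_CUBIC)
m=np.vstack([np.hstack([cr(a,225,308),cr(a,315,160)]),np.hstack([cr(b,200,170),cr(b,335,270)])])
cv2.imwrite('pics/crop1.png',m)
E
```

```text
(no output)
```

View pics/crop1.png

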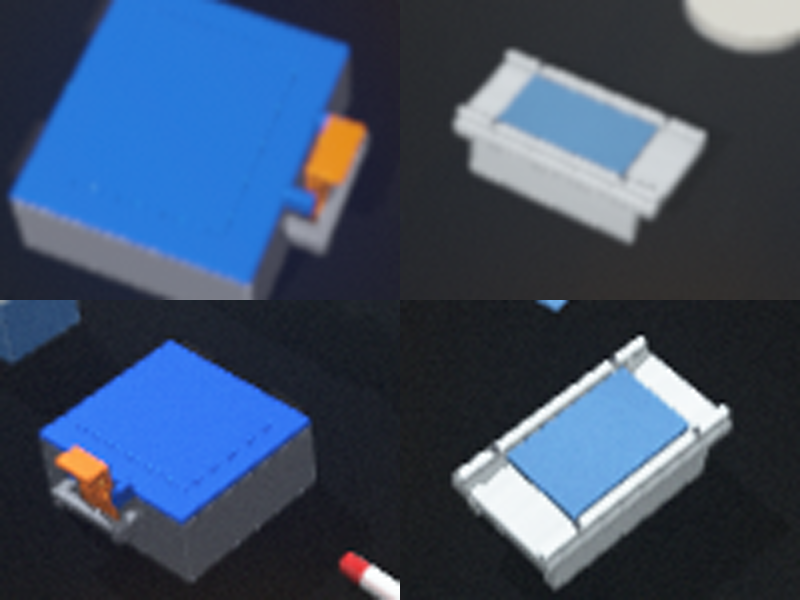

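The scene shows the case with its latch facing the robot side, and the aluminium stand at scene (361,191). The yellow stand is a decoy. Crop corners are read; now I'll triangulate.

Run:
```python
from h import *
from scipy.optimize import least_squares
C={n:bot.get_calibration(n) for n in("scene","side")}
def show(t,z,S,D):
    print(t)
    for n,L in(("scene",S),("side",D)):
        print(n,[tuple(onz(C[n],*p,z)[:2].round().astype(int)) for p in L])
show('lid',56.5,[(312,319.25),(288,378.5),(228,357.25)],[(242.5,180.5),(277.5,201.25),(245,225.5),(210.5,203)])
show('tile',45,[(349.5,178),(380,191.25),(371.25,204),(339.25,190)],[(392.5,286.5),(407.5,302.5),(379.5,325.5),(361.75,309.5)])
show('rail',46,[(342.5,172.5),(391.5,194.25),(378.75,213),(328.75,190.5)],[(395.5,279.5),(417,297.5),(372,335),(348.25,314.5)])
show('other',20,[(180,253),(263,180),(250,250),(388,290),(322,252),(292,292)],[(322,150),(417,215),(252,290),(286,235),(326,262)])
```

```text
lid
scene [(np.int64(483), np.int64(132)), (np.int64(466), np.int64(257)), (np.int64(584), np.int64(273))]
side [(np.int64(582), np.int64(268)), (np.int64(594), np.int64(140)), (np.int64(479), np.int64(130)), (np.int64(468), np.int64(255))]
tile
scene [(np.int64(588), np.int64(-280)), (np.int64(501), np.int64(-271)), (np.int64(503), np.int64(-221)), (np.int64(593), np.int64(-228))]
side [(np.int64(596), np.int64(-232)), (np.int64(585), np.int64(-280)), (np.int64(499), np.int64(-274)), (np.int64(503), np.int64(-223))]
rail
scene [(np.int64(612), np.int64(-289)), (np.int64(471), np.int64(-274)), (np.int64(475), np.int64(-201)), (np.int64(615), np.int64(-214))]
side [(np.int64(615), np.int64(-225)), (np.int64(609), np.int64(-287)), (np.int64(471), np.int64(-277)), (np.int64(473), np.int64(-212))]
other
scene [(np.int64(837), np.int64(100)), (np.int64(795), np.int64(-193)), (np.int64(701), np.int64(20)), (np.int64(380), np.int64(-25)), (np.int64(552), np.int64(-51)), (np.int64(560), np.int64(75))]
side [(np.int64(871), np.int64(250)), (np.int64(843), np.int64(-124)), (np.int64(383), np.int64(-7)), (np.int64(551), np.int64(64)), (np.int64(558), np.int64(-67))]
```

Emit:
jog_arm([
  {"xyz": [-0.586,-0.28,0]},
  {"xyz": [-0.586,-0.28,0]},
  {"xyz": [-0.586,-0.28,0]},
  {"xyz": [-0.586,-0.28,0.1]},
  {"xyz": [-0.586,-0.28,0.1]},
  {"xyz": [-0.586,-0.28,0.1]},
  {"xyz": [-0.586,-0.28,0.1]},
  {"xyz": [0,0,0],"spin": -1},
  {"xyz": [0,0,0],"spin": -1},
  {"xyz": [0,0,0],"spin": -1},
])

```text
invalid input
```

Emit:
jog_arm([
  {"xyz": [0,0,0],"spin": -1},
  {"xyz": [0,0,0],"spin": -1},
  {"xyz": [0,0,0],"spin": -0.4},
  {"xyz": [0,0,0]},
  {"xyz": [0,0,0]},
  {"xyz": [0,0,0]},
  {"xyz": [0,0,0]},
  {"xyz": [0,0,0]},
  {"xyz": [0,0,0]},
  {"xyz": [0,0,0]},
])

```text
invalid input
```

```bash
cat >> h.py <<'E'
CASE=([531,199.5,0],0.098); STAND=([542.5,-247,0],-0.09)
def delta(fr,L,dyaw=0):
    """tool-frame shift (in 80mm units) to bring TCP to local point L of frame with tool x = -frame x; spin in 0.1 rad"""
    o=bot.get_obs();t=pts(*fr,L);M=R.from_euler('xyz',o['tcp_rot']).as_matrix()
    psi=o['tcp_rot'][2];e=(fr[1]+np.pi+dyaw-psi+np.pi)%(2*np.pi)-np.pi
    loc=R.from_euler('z',fr[1]).as_matrix().T@(o['tool_pos']-np.array(fr[0]))
    print('t',round(o['time'],2),'local',loc.round(1),'shift',((t-o['tool_pos'])@M/80).round(3),'spin',round(-e/.1,2),'F',o['contact_force'].round(1),'w',round(o['grip_width'],1),'ff',round(o['finger_force'],1))
E
python3 - <<'E'
from h import *
delta(CASE,[-77,0,130])
c=bot.get_calibration('wrist');im=bot.capture('wrist');cv2.imwrite('pics/w1.png',im)
o=bot.get_obs();print(o['tcp_rot'])
print(proj(c,pts(*CASE,[[-86,-15,80],[-86,15,80],[-68,15,80],[-68,-15,80],[-60,-64,56.5],[-60,64,56.5]])).round(0))
E
```

```text
t 0.1 local [-278.4  303.5  195.8] shift [-4.109 -1.959  0.825] spin -5.4 F [-0.2 -0.4  0.3] w 92.0 ff 0.0
[-3.14041505e+00 -1.49931730e-04  2.69983310e+00]
[[164. 514.]
 [184. 505.]
 [194. 515.]
 [174. 523.]
 [154. 522.]
 [237. 488.]]
```

View pics/w1.png

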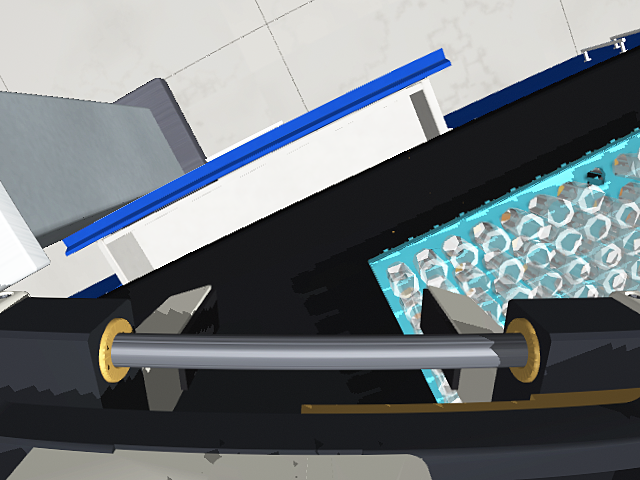

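The picture (wrist view) shows the camera looking on the +tool-x side, fingers at rows 300–400; the move was refused, likely for missing "spin"/"gripper".

Emit:
jog_arm([
  {"xyz": [-0.586,-0.28,0],"spin": 0},
  {"xyz": [-0.586,-0.28,0],"spin": 0},
  {"xyz": [-0.586,-0.28,0],"spin": 0},
  {"xyz": [-0.586,-0.28,0.1],"spin": 0},
  {"xyz": [-0.586,-0.28,0.1],"spin": 0},
  {"xyz": [-0.586,-0.28,0.1],"spin": 0},
  {"xyz": [-0.586,-0.28,0.1],"spin": 0},
  {"xyz": [0,0,0],"spin": -1},
  {"xyz": [0,0,0],"spin": -1},
  {"xyz": [0,0,0],"spin": -1},
], gripper=100)

```text
time: 1.4
tool_pos: [454.0, 192.3, 164.1]
tcp_rot: [-3.141, -0.001, 3.003]
contact_force: [0.6, -0.1, 0.2]
grip_width: 91.8
finger_force: 0.0
```

Emit:
jog_arm([
  {"xyz": [0,0,0],"spin": -1},
  {"xyz": [0,0,0],"spin": -1},
  {"xyz": [0,0,0],"spin": -0.4},
  {"xyz": [0,0,0],"spin": 0},
  {"xyz": [0,0,0],"spin": 0},
  {"xyz": [0,0,0],"spin": 0},
  {"xyz": [0,0,0],"spin": 0},
  {"xyz": [0,0,0],"spin": 0},
  {"xyz": [0,0,0],"spin": 0},
  {"xyz": [0,0,0],"spin": 0},
], gripper=100)

```text
time: 2.65
tool_pos: [454.1, 192.6, 164.4]
tcp_rot: [3.142, 0.0, -3.043]
contact_force: [-0.3, -0.2, 0.6]
grip_width: 91.5
finger_force: 0.0
```

Run:
```python
from h import *
delta(CASE,[-77,0,130])
c=bot.get_calibration('wrist');im=bot.capture('wrist');cv2.imwrite('pics/w2.png',im)
print(proj(c,pts(*CASE,[[-86,-15,80],[-86,15,80],[-68,15,80],[-68,-15,80],[-60,-64,56.5],[-60,64,56.5]])).round(0))
```

```text
t 2.65 local [-77.2   0.6 164.4] shift [-0.003 -0.008  0.43 ] spin 0.0 F [-0.3 -0.2  0.6] w 91.5 ff 0.0
[[297. 226.]
 [338. 226.]
 [338. 250.]
 [298. 250.]
 [239. 251.]
 [397. 251.]]
```

View pics/w2.png

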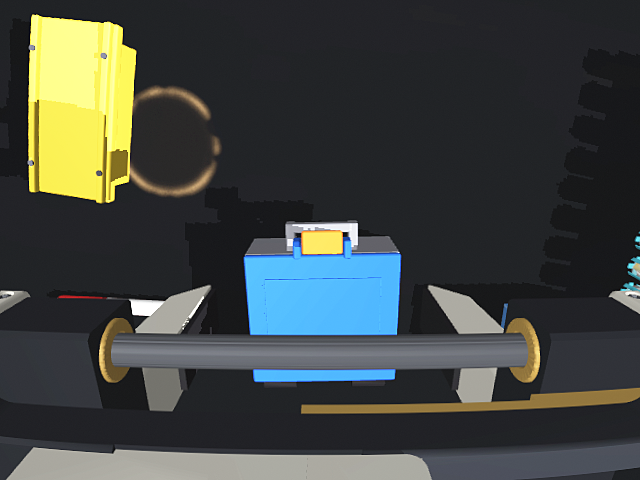

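The wrist view shows the orange lip at columns 302–343, rows 230–254, about 5 px right and 4 px below prediction, so the case is about 3 mm off. I'll correct, lower, and re-measure.

Emit:
jog_arm([
  {"xyz": [-0.01,0.01,0.2],"spin": 0},
  {"xyz": [-0.01,0.01,0.2],"spin": 0},
  {"xyz": [-0.01,0.01,0.2],"spin": 0},
  {"xyz": [0,0,0.2],"spin": 0},
  {"xyz": [0,0,0],"spin": 0},
  {"xyz": [0,0,0],"spin": 0},
  {"xyz": [0,0,0],"spin": 0},
  {"xyz": [0,0,0],"spin": 0},
  {"xyz": [0,0,0],"spin": 0},
  {"xyz": [0,0,0],"spin": 0},
], gripper=100)

```text
time: 3.95
tool_pos: [456.2, 195.2, 100.5]
tcp_rot: [3.141, 0.0, -3.043]
contact_force: [-0.1, -0.5, 0.6]
grip_width: 92.0
finger_force: 0.0
```

```bash
sed -i 's/^CASE=.*/CASE=([533.2,202.7,0],0.098); STAND=([542.5,-247,0],-0.09)/' h.py
python3 - <<'E'
from h import *
delta(CASE,[-77,0,69])
c=bot.get_calibration('wrist');im=bot.capture('wrist')
hsv=cv2.cvtColor(im,cv2.COLOR_BGR2HSV);m=cv2.inRange(hsv,(10,150,120),(22,255,255));m[300:]=0
n,l,s,ce=cv2.connectedComponentsWithStats(m);i=1+s[1:,4].argmax();print(s[i],ce[i])
print(proj(c,pts(*CASE,[[-86,-15,80],[-86,15,80],[-68,15,80],[-68,-15,80]])).round(1))
x,y,w,h=s[i][:4]
for u,v in((x,y),(x+w,y),(x,y+h),(x+w,y+h)):
    p=onz(c,u-.5,v-.5,80)-CASE[0];print((R.from_euler('z',CASE[1]).as_matrix().T@p).round(1))
cv2.imwrite('pics/w3.png',im)
E
```

```text
t 3.95 local [-7.730e+01  1.000e-01  1.005e+02] shift [-0.004 -0.001  0.394] spin 0.0 F [-0.1 -0.5  0.6] w 92.0 ff 0.0
[292 253  53  31 332] [310.65361446 259.31024096]
[[292.1 253. ]
 [344.7 253. ]
 [344.1 282.4]
 [292.7 282.4]]
[-86.3 -15.3  80. ]
[-86.3  14.9  80. ]
[-67.3 -15.7  80. ]
[-67.3  15.2  80. ]
```

Emit:
jog_arm([
  {"xyz": [0,0,0.1],"spin": 0},
  {"xyz": [0,0,0.1],"spin": 0},
  {"xyz": [0,0,0.1],"spin": 0},
  {"xyz": [0,0,0.09],"spin": 0},
  {"xyz": [0,0,0],"spin": 0},
  {"xyz": [0,0,0],"spin": 0},
  {"xyz": [0,0,0],"spin": 0},
  {"xyz": [0,0,0],"spin": 0},
  {"xyz": [0,0,0],"spin": 0},
  {"xyz": [0,0,0],"spin": 0},
], gripper=50)

```text
time: 5.25
tool_pos: [456.3, 195.2, 69.3]
tcp_rot: [3.142, 0.0, -3.043]
contact_force: [0.6, -0.1, 0.0]
grip_width: 45.9
finger_force: 0.0
```

Emit:
jog_arm([
  {"xyz": [0,0,0],"spin": 0},
  {"xyz": [0,0,0],"spin": 0},
  {"xyz": [0,0,0],"spin": 0},
  {"xyz": [0,0,0],"spin": 0},
  {"xyz": [0,0,0],"spin": 0},
  {"xyz": [0,0,0],"spin": 0},
  {"xyz": [0,0,0],"spin": 0},
  {"xyz": [0,0,0],"spin": 0},
  {"xyz": [0,0,0],"spin": 0},
  {"xyz": [0,0,0],"spin": 0},
], gripper=0)

```text
time: 6.5
tool_pos: [456.2, 195.2, 69.2]
tcp_rot: [3.142, 0.0, -3.043]
contact_force: [0.1, -0.0, 0.5]
grip_width: 0.2
finger_force: 0.0
```

Run:
```python
from h import *
a=bot.capture('side');b=bot.capture('wrist');s=bot.capture('scene')
cv2.imwrite('pics/c2.png',np.vstack([np.hstack([cv2.resize(a[140:240,170:303],(400,300)),cv2.resize(s[290:390,210:343],(400,300))]),np.hstack([cv2.resize(b[180:360,200:440],(400,300)),np.zeros((300,400,3),np.uint8)])]))
```

```text
(no output)
```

View pics/c2.png

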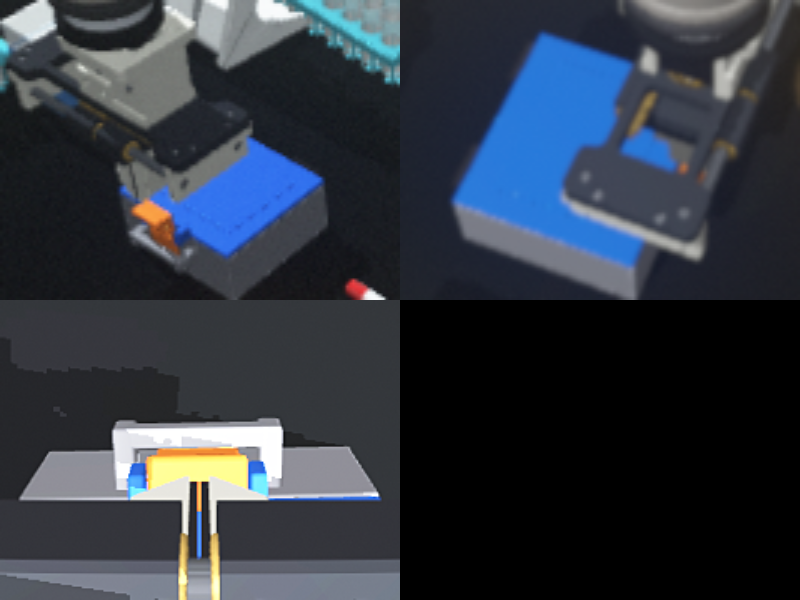

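Run:
```python
from h import *
o=bot.get_obs();t=o['tool_pos'];print(t,o['tcp_rot'],o['joint_positions'])
for n in('side','scene','wrist'):
    c=bot.get_calibration(n);q=proj(c,[t,t+[0,0,66],t+[0,0,120]])
    k={'side':(170,140,3),'scene':(210,290,3),'wrist':(200,180,5/3)}[n]
    print(n,q.round(1).tolist(),'crop',((q-k[:2])*k[2]).round().tolist())
    print(' lip',((proj(c,pts(*CASE,[[-86,-15,80],[-86,15,80],[-72,0,60]]))-k[:2])*k[2]).round().tolist())
print(bot.get_calibration('wrist'))
```

```text
[456.2543802  195.21022965  69.23780585] [ 3.14148796e+00  1.02229254e-04 -3.04340950e+00] [ 2.49656971e-01  4.35913971e-01  1.77542753e+00  1.09852652e-04
  9.30134302e-01 -1.41938817e+00]
side [[220.3, 213.1], [216.1, 192.7], [212.3, 174.5]] crop [[151.0, 219.0], [138.0, 158.0], [127.0, 103.0]]
 lip [[154.0, 224.0], [128.0, 207.0], [158.0, 224.0]]
scene [[309.0, 349.0], [309.0, 332.0], [308.9, 316.3]] crop [[297.0, 177.0], [297.0, 126.0], [297.0, 79.0]]
 lip [[319.0, 153.0], [301.0, 196.0], [289.0, 181.0]]
wrist [[318.5, 280.6], [318.3, 347.6], [318.0, 468.9]] crop [[198.0, 168.0], [197.0, 279.0], [197.0, 481.0]]
 lip [[146.0, 154.0], [248.0, 154.0], [197.0, 172.0]]
{'vfov': 63.64385881105462, 'cx': 319.0906408291863, 'cy': 244.56813244019253, 'k1': -0.08627705490281232, 'eye': array([381.38462706, 188.05824106, 258.86302788]), 'rotation': array([ 2.85693256e+00, -4.85945881e-04,  1.66887197e+00])}
```

Run:
```python
from h import *
b=bot.capture('wrist');a=bot.capture('side');w2=cv2.imread('pics/w2.png')
cr=lambda i,x,y,w:cv2.resize(i[y:y+w*3//4,x:x+w],(400,300),interpolation=cv2.INTER_CUBIC)
cv2.imwrite('pics/c3.png',np.vstack([np.hstack([cr(b,270,255,100),cr(a,190,170,64)]),np.hstack([cr(w2,110,275,130),cr(w2,390,275,130)])]))
```

```text
(no output)
```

View pics/c3.png

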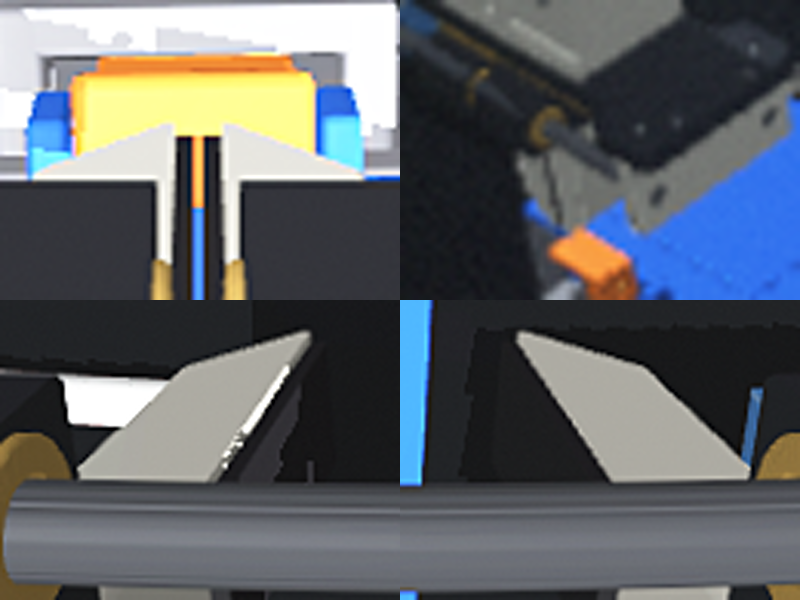

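The picture shows the visible fingertips at about row 286 in the wrist view, (216,205) in the side view. That puts them above the lip, about 25 mm higher than the reported TCP, so nothing was gripped. I'll reopen and lower 20 mm.

Emit:
jog_arm([
  {"xyz": [0,0,0],"spin": 0},
  {"xyz": [0,0,0],"spin": 0},
  {"xyz": [0,0,0],"spin": 0},
  {"xyz": [0,0,0],"spin": 0},
  {"xyz": [0,0,0.05],"spin": 0},
  {"xyz": [0,0,0.05],"spin": 0},
  {"xyz": [0,0,0.05],"spin": 0},
  {"xyz": [0,0,0.05],"spin": 0},
  {"xyz": [0,0,0.05],"spin": 0},
  {"xyz": [0,0,0],"spin": 0},
], gripper=65)

```text
time: 8.0
tool_pos: [456.0, 195.1, 48.9]
tcp_rot: [-3.142, -0.001, -3.043]
contact_force: [-0.4, -0.3, -0.5]
grip_width: 59.7
finger_force: 0.0
```

Emit:
jog_arm([
  {"xyz": [0,0,0],"spin": 0},
  {"xyz": [0,0,0],"spin": 0},
  {"xyz": [0,0,0],"spin": 0},
  {"xyz": [0,0,0],"spin": 0},
  {"xyz": [0,0,0],"spin": 0},
  {"xyz": [0,0,0],"spin": 0},
  {"xyz": [0,0,0],"spin": 0},
  {"xyz": [0,0,0],"spin": 0},
  {"xyz": [0,0,0],"spin": 0},
  {"xyz": [0,0,0],"spin": 0},
], gripper=0)

```text
time: 9.25
tool_pos: [456.6, 195.3, 49.5]
tcp_rot: [3.141, 0.001, -3.043]
contact_force: [0.5, 0.2, 5.1]
grip_width: 0.4
finger_force: 2.7
```

Emit:
jog_arm([
  {"xyz": [0,0,-0.1],"spin": 0},
  {"xyz": [0,0,0],"spin": 0},
  {"xyz": [0,0,0],"spin": 0},
  {"xyz": [0,0,0],"spin": 0},
  {"xyz": [0,0,0],"spin": 0},
  {"xyz": [0,0,0.06],"spin": 0},
  {"xyz": [0,0,0.06],"spin": 0},
  {"xyz": [0,0,0.06],"spin": 0},
  {"xyz": [0,0,0.06],"spin": 0},
  {"xyz": [0,0,0],"spin": 0},
], gripper=65)

```text
time: 10.5
tool_pos: [455.9, 195.1, 37.6]
tcp_rot: [-3.142, -0.001, -3.043]
contact_force: [-0.5, -0.9, -0.4]
grip_width: 59.9
finger_force: 0.0
```

Emit:
jog_arm([
  {"xyz": [0,0,0],"spin": 0},
  {"xyz": [0,0,0],"spin": 0},
  {"xyz": [0,0,0],"spin": 0},
  {"xyz": [0,0,0],"spin": 0},
  {"xyz": [0,0,0],"spin": 0},
  {"xyz": [0,0,0],"spin": 0},
  {"xyz": [0,0,0],"spin": 0},
  {"xyz": [0,0,0],"spin": 0},
  {"xyz": [0,0,0],"spin": 0},
  {"xyz": [0,0,0],"spin": 0},
], gripper=0)

```text
time: 11.75
tool_pos: [456.3, 195.1, 38.0]
tcp_rot: [-3.141, 0.0, -3.043]
contact_force: [-0.2, -4.3, 1.0]
grip_width: 29.5
finger_force: 30.0
```

Run:
```python
import numpy as np
def arc(ths,r=(-130.5,25)):
    p=np.array([[r[0]*np.cos(t)+r[1]*np.sin(t),-r[0]*np.sin(t)+r[1]*np.cos(t)] for t in ths])
    for t,d in zip(ths[1:],-np.diff(p,axis=0)/80): print(round(t,2),'x %.3f z %.3f'%tuple(d))
arc([0,.05,.1,.15,.2,.25,.3]);print();arc(np.arange(.3,1.61,.1))
```

```text
0.05 x -0.018 z -0.081
0.1 x -0.022 z -0.080
0.15 x -0.026 z -0.079
0.2 x -0.030 z -0.078
0.25 x -0.033 z -0.076
0.3 x -0.037 z -0.074

0.4 x -0.085 z -0.142
0.5 x -0.099 z -0.133
0.6 x -0.112 z -0.123
0.7 x -0.124 z -0.111
0.8 x -0.134 z -0.098
0.9 x -0.143 z -0.084
1.0 x -0.151 z -0.069
1.1 x -0.157 z -0.054
1.2 x -0.162 z -0.038
1.3 x -0.165 z -0.022
1.4 x -0.166 z -0.005
1.5 x -0.166 z 0.011
1.6 x -0.164 z 0.028
```

Emit:
jog_arm([
  {"xyz": [-0.03,0,0],"spin": 0},
  {"xyz": [-0.03,0,0],"spin": 0},
  {"xyz": [-0.025,0,0],"spin": 0},
  {"xyz": [0,0,0],"spin": 0},
  {"xyz": [0,0,0],"spin": 0},
  {"xyz": [0,0,0],"spin": 0},
  {"xyz": [0,0,0],"spin": 0},
  {"xyz": [0,0,0],"spin": 0},
  {"xyz": [0,0,0],"spin": 0},
  {"xyz": [0,0,0],"spin": 0},
], gripper=0)

```text
time: 13.0
tool_pos: [461.9, 195.7, 37.9]
tcp_rot: [-3.141, -0.002, -3.043]
contact_force: [-4.0, -4.6, 3.8]
grip_width: 29.3
finger_force: 30.0
```

Emit:
jog_arm([
  {"xyz": [-0.015,0,0],"spin": 0},
  {"xyz": [-0.018,0,-0.081],"spin": 0},
  {"xyz": [-0.022,0,-0.08],"spin": 0},
  {"xyz": [-0.026,0,-0.079],"spin": 0},
  {"xyz": [-0.03,0,-0.078],"spin": 0},
  {"xyz": [-0.033,0,-0.076],"spin": 0},
  {"xyz": [-0.037,0,-0.074],"spin": 0},
  {"xyz": [0,0,0],"spin": 0},
  {"xyz": [0,0,0],"spin": 0},
  {"xyz": [0,0,0],"spin": 0},
], gripper=0)

```text
time: 14.25
tool_pos: [475.5, 197.1, 74.6]
tcp_rot: [-3.141, -0.004, -3.043]
contact_force: [-4.3, -3.9, 0.8]
grip_width: 29.2
finger_force: 30.0
```

Run:
```python
from h import *
delta(CASE,[-77,0,69])
a=bot.capture('side');b=bot.capture('wrist')
cv2.imwrite('pics/c4.png',np.hstack([cv2.resize(a[130:250,165:325],(400,300)),cv2.resize(b[:,:],(400,300))]))
```

```text
t 14.25 local [-57.9   0.1  74.6] shift [ 0.238 -0.001  0.071] spin 0.0 F [-4.3 -3.9  0.8] w 29.2 ff 30.0
```

View pics/c4.png

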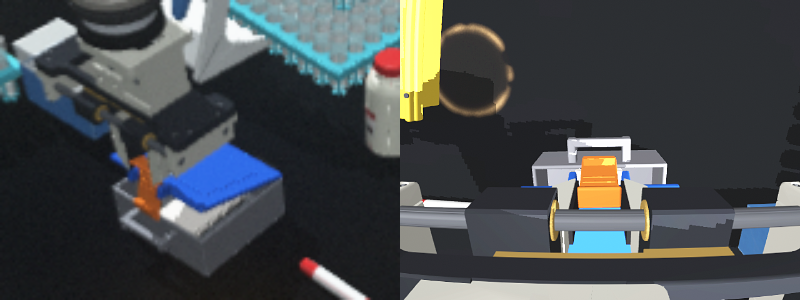

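Lid unlatched: the side crop shows it raised, white tiles visible inside, and the tab held in the fingers. Continuing the arc.

Emit:
jog_arm([
  {"xyz": [-0.085,0,-0.142],"spin": 0},
  {"xyz": [-0.099,0,-0.133],"spin": 0},
  {"xyz": [-0.112,0,-0.123],"spin": 0},
  {"xyz": [-0.124,0,-0.111],"spin": 0},
  {"xyz": [-0.134,0,-0.098],"spin": 0},
  {"xyz": [-0.143,0,-0.084],"spin": 0},
  {"xyz": [-0.151,0,-0.069],"spin": 0},
  {"xyz": [-0.157,0,-0.054],"spin": 0},
  {"xyz": [0,0,0],"spin": 0},
  {"xyz": [0,0,0],"spin": 0},
], gripper=0)

```text
time: 15.6
tool_pos: [556.9, 206.0, 140.5]
tcp_rot: [3.14, -0.0, -3.043]
contact_force: [-2.6, 2.1, 4.5]
grip_width: 29.3
finger_force: 30.0
```

Emit:
jog_arm([
  {"xyz": [-0.162,0,-0.038],"spin": 0},
  {"xyz": [-0.165,0,-0.022],"spin": 0},
  {"xyz": [-0.166,0,-0.005],"spin": 0},
  {"xyz": [-0.166,0,0.011],"spin": 0},
  {"xyz": [-0.08,0,0.012],"spin": 0},
  {"xyz": [0,0,0],"spin": 0},
  {"xyz": [0,0,0],"spin": 0},
  {"xyz": [0,0,0],"spin": 0},
  {"xyz": [0,0,0],"spin": 0},
  {"xyz": [0,0,0],"spin": 0},
], gripper=0)

```text
time: 16.85
tool_pos: [616.2, 212.7, 144.4]
tcp_rot: [3.139, 0.002, -3.043]
contact_force: [-0.9, 4.9, 2.5]
grip_width: 29.4
finger_force: 30.0
```

Emit:
jog_arm([
  {"xyz": [0,0,0],"spin": 0},
  {"xyz": [0,0,0],"spin": 0},
  {"xyz": [0,0,0],"spin": 0},
  {"xyz": [0,0,0],"spin": 0},
  {"xyz": [0,0,-0.1],"spin": 0},
  {"xyz": [0,0,-0.2],"spin": 0},
  {"xyz": [0,0,-0.4],"spin": 0},
  {"xyz": [0,0,0],"spin": 1},
  {"xyz": [0,0,0],"spin": 0.88},
  {"xyz": [0,0,0],"spin": 0},
], gripper=65)

```text
time: 18.1
tool_pos: [616.6, 211.0, 201.3]
tcp_rot: [3.141, 0.002, 3.053]
contact_force: [-0.1, 0.4, -0.2]
grip_width: 59.5
finger_force: 0.0
```

Run:
```python
from h import *
delta(STAND,[66,-2,130])
```

```text
t 18.1 local [ 32.6 462.8 201.3] shift [-0.41  -5.811  0.888] spin 0.01 F [-0.1  0.4 -0.2] w 59.5 ff 0.0
```

Emit:
jog_arm([
  {"xyz": [-0.046,-0.645,0],"spin": 0},
  {"xyz": [-0.046,-0.645,0],"spin": 0},
  {"xyz": [-0.046,-0.645,0],"spin": 0},
  {"xyz": [-0.046,-0.645,0],"spin": 0},
  {"xyz": [-0.046,-0.645,0.1],"spin": 0},
  {"xyz": [-0.046,-0.645,0.2],"spin": 0},
  {"xyz": [-0.046,-0.645,0.2],"spin": 0},
  {"xyz": [-0.046,-0.645,0.2],"spin": 0},
  {"xyz": [-0.046,-0.65,0.188],"spin": 0},
  {"xyz": [0,0,0],"spin": 0},
], gripper=0)

```text
time: 19.35
tool_pos: [606.3, -258.7, 127.5]
tcp_rot: [3.142, -0.002, 3.049]
contact_force: [-0.7, 1.1, 0.9]
grip_width: 0.1
finger_force: 0.0
```

Run:
```python
from h import *
delta(STAND,[66,-2,130])
c=bot.get_calibration('wrist');im=bot.capture('wrist');cv2.imwrite('pics/w4.png',im)
s=bot.capture('side')
print(proj(c,pts(*STAND,[[-70,-36,46],[-70,36,46],[70,36,46],[70,-36,46],[-42,-28,45],[-42,22,45],[48,22,45],[48,-28,45]])).round(0).tolist())
a=s[150:270,170:330]
cv2.imwrite('pics/c5.png',np.hstack([cv2.resize(im[20:420,130:510],(400,421)),np.vstack([cv2.resize(a,(400,300)),np.zeros((121,400,3),np.uint8)])]))
```

```text
t 19.35 local [ 64.6  -5.9 127.5] shift [-0.018  0.049 -0.031] spin -0.03 F [-0.7  1.1  0.9] w 0.1 ff 0.0
[[271.0, 40.0], [382.0, 39.0], [376.0, 246.0], [277.0, 247.0], [285.0, 84.0], [360.0, 84.0], [357.0, 217.0], [288.0, 217.0]]
```

View pics/c5.png

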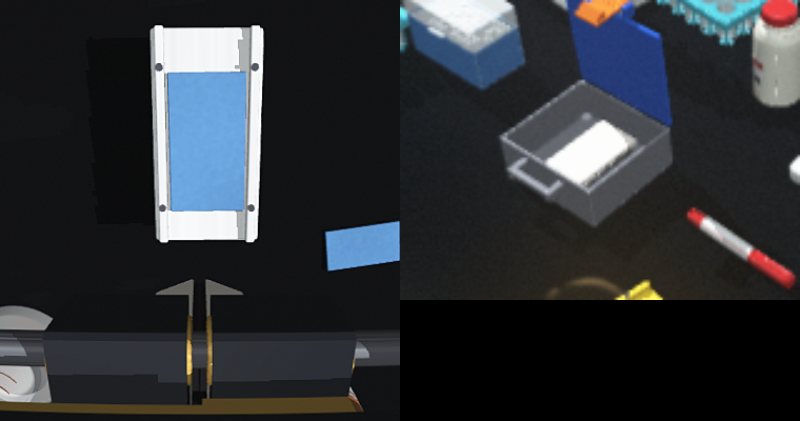

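The wrist crop shows the stand with rail corners at (273,46)–(374,249), tile rows 88–220, and the lid upright with the white stack in the case. I'm lowering the closed fingers behind the tile.

```bash
sed -i 's/STAND=.*/STAND=([545,-247.2,0],-0.09)/' h.py; python3 -c "
from h import *
delta(STAND,[66,0,16])"
```

```text
t 19.45 local [ 63.   -2.3 129.1] shift [-0.038  0.027  1.414] spin 0.0 F [-0.7  0.1  0.7] w 0.7 ff 0.0
```

Emit:
jog_arm([
  {"xyz": [-0.038,0.027,0.2],"spin": 0},
  {"xyz": [0,0,0.3],"spin": 0},
  {"xyz": [0,0,0.3],"spin": 0},
  {"xyz": [0,0,0.3],"spin": 0},
  {"xyz": [0,0,0.2],"spin": 0},
  {"xyz": [0,0,0.1],"spin": 0},
  {"xyz": [0,0,0.014],"spin": 0},
  {"xyz": [0,0,0],"spin": 0},
  {"xyz": [0,0,0],"spin": 0},
  {"xyz": [0,0,0],"spin": 0},
], gripper=0)

```text
time: 20.7
tool_pos: [611.0, -253.3, 16.3]
tcp_rot: [-3.141, 0.001, 3.052]
contact_force: [-0.0, 0.0, -0.0]
grip_width: 0.4
finger_force: 0.0
```

Emit:
jog_arm([
  {"xyz": [0,0,0.015],"spin": 0},
  {"xyz": [0,0,0.015],"spin": 0},
  {"xyz": [0,0,0.015],"spin": 0},
  {"xyz": [0,0,0],"spin": 0},
  {"xyz": [0,0,0],"spin": 0},
  {"xyz": [0,0,0],"spin": 0},
  {"xyz": [0,0,0],"spin": 0},
  {"xyz": [0,0,0],"spin": 0},
  {"xyz": [0,0,0],"spin": 0},
  {"xyz": [0,0,0],"spin": 0},
], gripper=0)

```text
time: 21.95
tool_pos: [610.8, -253.0, 12.2]
tcp_rot: [3.142, 0.0, 3.052]
contact_force: [0.8, 0.7, -0.1]
grip_width: 0.5
finger_force: 0.0
```

Emit:
jog_arm([
  {"xyz": [0,0,0.01],"spin": 0},
  {"xyz": [0,0,0.01],"spin": 0},
  {"xyz": [0,0,0.01],"spin": 0},
  {"xyz": [0,0,0.01],"spin": 0},
  {"xyz": [0,0,0],"spin": 0},
  {"xyz": [0,0,0],"spin": 0},
  {"xyz": [0,0,0],"spin": 0},
  {"xyz": [0,0,0],"spin": 0},
  {"xyz": [0,0,0],"spin": 0},
  {"xyz": [0,0,0],"spin": 0},
], gripper=0)

```text
time: 23.2
tool_pos: [610.8, -253.0, 10.0]
tcp_rot: [-3.141, 0.0, 3.052]
contact_force: [-2.3, 0.3, 6.6]
grip_width: 0.7
finger_force: 3.3
```

Emit:
jog_arm([
  {"xyz": [0,0,-0.03],"spin": 0},
  {"xyz": [0,0,0],"spin": 0},
  {"xyz": [0.05,0,0],"spin": 0},
  {"xyz": [0.05,0,0],"spin": 0},
  {"xyz": [0.07,0,0],"spin": 0},
  {"xyz": [0.07,0,0],"spin": 0},
  {"xyz": [0.07,0,0],"spin": 0},
  {"xyz": [0.07,0,0],"spin": 0},
  {"xyz": [0,0,0],"spin": 0},
  {"xyz": [0,0,0],"spin": 0},
], gripper=0)

```text
time: 24.45
tool_pos: [580.6, -250.4, 11.5]
tcp_rot: [-3.142, 0.0, 3.052]
contact_force: [-0.8, 0.2, 0.8]
grip_width: 0.5
finger_force: 0.0
```

```bash
cat >> h.py <<'E'
def tileblob(n='wrist',hr=((95,80,100),(112,200,255)),box=None,z=45,fr=STAND):
    c=bot.get_calibration(n);im=bot.capture(n)
    m=cv2.inRange(cv2.cvtColor(im,cv2.COLOR_BGR2HSV),*hr)
    if box: k=np.zeros_like(m);k[box[1]:box[3],box[0]:box[2]]=1;m*=k
    N,l,s,ce=cv2.connectedComponentsWithStats(m);i=1+s[1:,4].argmax()
    q=cv2.boxPoints(cv2.minAreaRect(np.argwhere(l==i)[:,::-1].astype(np.float32)))
    P=np.array([R.from_euler('z',fr[1]).as_matrix().T@(onz(c,*p,z)-np.array(fr[0])) for p in q])
    print(n,s[i],q.round().tolist(),P[:,:2].round(1).tolist(),'c',P.mean(0).round(1))
E
python3 -c "
from h import *
delta(STAND,[-1.5,0,11])
tileblob('wrist',box=(200,0,440,285))
tileblob('side',box=(320,270,430,350))
tileblob('scene',box=(320,160,400,230))"
```

```text
t 24.45 local [35.8  0.  11.5] shift [ 0.466 -0.     0.006] spin 0.0 F [-0.8  0.2  0.8] w 0.5 ff 0.0
wrist [ 252   62  132  223 6103] [[252.0, 62.0], [383.0, 62.0], [383.0, 284.0], [252.0, 284.0]] [[-65.5, -24.8], [-65.5, 24.5], [24.0, 28.2], [24.0, -28.7]] c [-20.7  -0.2  45. ]
side [353 292  47  39 904] [[353.0, 314.0], [385.0, 289.0], [400.0, 307.0], [367.0, 333.0]] [[-67.3, 23.8], [32.9, 25.9], [21.4, -27.0], [-74.9, -26.5]] c [-22.  -1.  45.]
scene [348 182  39  25 479] [[348.0, 193.0], [354.0, 180.0], [386.0, 195.0], [381.0, 208.0]] [[22.0, 20.8], [32.4, -27.4], [-61.5, -25.3], [-69.4, 21.6]] c [-19.1  -2.6  45. ]
```

Emit:
jog_arm([
  {"xyz": [0.06,0,0],"spin": 0},
  {"xyz": [0.08,0,0],"spin": 0},
  {"xyz": [0.08,0,0],"spin": 0},
  {"xyz": [0.08,0,0],"spin": 0},
  {"xyz": [0.08,0,0],"spin": 0},
  {"xyz": [0.04,0,0],"spin": 0},
  {"xyz": [0.02,0,0],"spin": 0},
  {"xyz": [0,0,0],"spin": 0},
  {"xyz": [0,0,0],"spin": 0},
  {"xyz": [-0.1,0,-0.1],"spin": 0},
], gripper=0)

```text
time: 25.85
tool_pos: [553.0, -247.6, 19.1]
tcp_rot: [3.141, -0.002, 3.052]
contact_force: [0.6, -0.2, -1.0]
grip_width: 0.6
finger_force: 0.0
```

Emit:
jog_arm([
  {"xyz": [0,0,-0.3],"spin": 0},
  {"xyz": [0,0,-0.5],"spin": 0},
  {"xyz": [0,0,-0.5],"spin": 0},
  {"xyz": [0,0,0],"spin": 0},
  {"xyz": [0,0,0],"spin": 0},
  {"xyz": [0,0,0],"spin": 0},
  {"xyz": [0,0,0],"spin": 0},
  {"xyz": [0,0,0],"spin": 0},
  {"xyz": [0,0,0],"spin": 0},
  {"xyz": [0,0,0],"spin": 0},
], gripper=0)

```text
time: 27.1
tool_pos: [553.4, -247.9, 123.3]
tcp_rot: [3.141, -0.0, 3.052]
contact_force: [-0.2, 0.1, 0.0]
grip_width: 0.4
finger_force: 0.0
```

```bash
python3 -c "
from h import *
delta(STAND,[-82,0,90])
tileblob('wrist',box=(200,0,440,285))
tileblob('side',box=(320,270,430,350))
tileblob('scene',box=(320,160,400,230))"
```

```text
t 27.1 local [8.400e+00 1.000e-01 1.233e+02] shift [ 1.13e+00 -1.00e-03  4.16e-01] spin 0.0 F [-0.2  0.1  0. ] w 0.4 ff 0.0
wrist [ 280   80   77  135 9928] [[280.0, 80.0], [356.0, 80.0], [356.0, 214.0], [280.0, 214.0]] [[-100.2, -25.0], [-100.2, 24.6], [-10.9, 26.6], [-10.9, -27.1]] c [-55.6  -0.2  45. ]
side [341 301  47  40 940] [[340.0, 323.0], [373.0, 297.0], [388.0, 316.0], [355.0, 342.0]] [[-100.7, 24.8], [-4.0, 27.3], [-14.2, -26.6], [-107.1, -26.5]] c [-56.5  -0.3  45. ]
scene [360 188  40  27 540] [[359.0, 201.0], [366.0, 185.0], [401.0, 200.0], [394.0, 216.0]] [[-13.4, 29.0], [-1.0, -29.7], [-97.6, -29.7], [-106.8, 27.4]] c [-54.7  -0.7  45. ]
```

Emit:
jog_arm([
  {"xyz": [0.4,0,0],"spin": 0},
  {"xyz": [0.4,0,0],"spin": 0},
  {"xyz": [0.405,0,0],"spin": 0},
  {"xyz": [0,0,0.3],"spin": 0},
  {"xyz": [0,0,0.4],"spin": 0},
  {"xyz": [0,0,0.4],"spin": 0},
  {"xyz": [0,0,0.2],"spin": 0},
  {"xyz": [0,0,0.154],"spin": 0},
  {"xyz": [0,0,0],"spin": 0},
  {"xyz": [0,0,0],"spin": 0},
], gripper=75)

```text
time: 28.5
tool_pos: [457.9, -239.6, 7.7]
tcp_rot: [-3.141, 0.001, 3.052]
contact_force: [0.4, 0.0, 0.7]
grip_width: 68.9
finger_force: 0.0
```

```bash
python3 -c "
from h import *
delta(STAND,[-88,0,7])
tileblob('scene',box=(320,160,420,230))
tileblob('side',box=(320,270,430,350))
cv2.imwrite('pics/w5.png',bot.capture('wrist'))"
```

```text
t 28.5 local [-87.5  -0.2   7.7] shift [0.007 0.003 0.009] spin 0.0 F [0.4 0.  0.7] w 68.9 ff 0.0
scene [360 197   3   3   6] [[360.0, 197.0], [362.0, 197.0], [362.0, 199.0], [360.0, 199.0]] [[-9.7, 16.6], [-13.9, 13.9], [-17.2, 19.9], [-13.0, 22.6]] c [-13.5  18.2  45. ]
side [341 320  19  21 151] [[341.0, 324.0], [346.0, 319.0], [363.0, 336.0], [358.0, 341.0]] [[-101.0, 23.6], [-85.2, 25.8], [-85.9, -24.8], [-101.3, -26.4]] c [-93.3  -0.5  45. ]
```

Close.

Emit:
jog_arm([
  {"xyz": [0,0,0.009],"spin": 0},
  {"xyz": [0,0,0],"spin": 0},
  {"xyz": [0,0,0],"spin": 0},
  {"xyz": [0,0,0],"spin": 0},
  {"xyz": [0,0,0],"spin": 0},
  {"xyz": [0,0,0],"spin": 0},
  {"xyz": [0,0,0],"spin": 0},
  {"xyz": [0,0,0],"spin": 0},
  {"xyz": [0,0,0],"spin": 0},
  {"xyz": [0,0,0],"spin": 0},
], gripper=0)

```text
time: 29.9
tool_pos: [457.4, -239.3, 6.3]
tcp_rot: [3.142, 0.0, 3.052]
contact_force: [-0.0, 0.0, 1.8]
grip_width: 49.4
finger_force: 30.0
```

Emit:
jog_arm([
  {"xyz": [0,0,-0.05],"spin": 0},
  {"xyz": [0,0,-0.1],"spin": 0},
  {"xyz": [0,0,-0.2],"spin": 0},
  {"xyz": [0,0,-0.3],"spin": 0},
  {"xyz": [0,0,-0.35],"spin": 0},
  {"xyz": [0,0,0],"spin": -1},
  {"xyz": [0,0,0],"spin": -0.88},
  {"xyz": [0,0,0],"spin": 0},
  {"xyz": [0,0,0],"spin": 0},
  {"xyz": [0,0,0],"spin": 0},
], gripper=0)

```text
time: 31.15
tool_pos: [457.4, -239.2, 86.3]
tcp_rot: [3.141, -0.0, -3.044]
contact_force: [-0.7, -0.0, -0.5]
grip_width: 49.1
finger_force: 30.0
```

```bash
python3 -c "
from h import *
delta(CASE,[-32,0,86])
o=bot.get_obs();tz=o['tool_pos'][2]+30+8-3  # tile top
# tile in tool coords seen by wrist (frame at TCP, tool-aligned)
F=([*o['tool_pos'][:2],0],o['tcp_rot'][2]-np.pi)
tileblob('wrist',box=(150,0,500,300),z=tz,fr=F)
cv2.imwrite('pics/w6.png',bot.capture('wrist'))
for n in('side','scene'): cv2.imwrite(f'pics/{n}6.png',bot.capture(n))"
```

```text
t 31.15 local [-118.7 -432.4   86.3] shift [-1.080e+00  5.405e+00  5.000e-03] spin -0.01 F [-0.7 -0.  -0.5] w 49.1 ff 30.0
wrist [  150     0   147   146 13259] [[90.0, 64.0], [230.0, -55.0], [300.0, 29.0], [160.0, 147.0]] [[-102.3, -88.1], [-141.7, -31.7], [-112.6, -6.6], [-70.0, -62.6]] c [-106.7  -47.3  121.3]
```

Emit:
jog_arm([
  {"xyz": [-0.05,0.3,0],"spin": 0},
  {"xyz": [-0.1,0.5,0],"spin": 0},
  {"xyz": [-0.1,0.6,0],"spin": 0},
  {"xyz": [-0.15,0.7,0],"spin": 0},
  {"xyz": [-0.15,0.7,0],"spin": 0},
  {"xyz": [-0.15,0.7,0],"spin": 0},
  {"xyz": [-0.1,0.6,0],"spin": 0},
  {"xyz": [-0.1,0.6,0],"spin": 0},
  {"xyz": [-0.1,0.5,0],"spin": 0},
  {"xyz": [-0.08,0.205,0],"spin": 0},
], gripper=0)

```text
time: 32.6
tool_pos: [500.8, 201.5, 86.3]
tcp_rot: [3.141, 0.0, -3.041]
contact_force: [0.1, -0.1, 0.1]
grip_width: 49.4
finger_force: 30.0
```

Emit:
jog_arm([
  {"xyz": [0,0,0],"spin": 0},
  {"xyz": [0,0,0],"spin": 0},
  {"xyz": [0,0,0],"spin": 0},
  {"xyz": [0,0,0],"spin": 0},
  {"xyz": [0,0,0],"spin": 0},
  {"xyz": [0,0,0],"spin": 0},
  {"xyz": [0,0,0],"spin": 0},
  {"xyz": [0,0,0],"spin": 0},
  {"xyz": [0,0,0],"spin": 0},
  {"xyz": [0,0,0],"spin": 0},
], gripper=0)

```text
time: 33.85
tool_pos: [501.0, 199.6, 86.3]
tcp_rot: [3.142, 0.0, -3.043]
contact_force: [0.2, -0.0, 0.2]
grip_width: 49.1
finger_force: 30.0
```

```bash
python3 -c "
from h import *
delta(CASE,[-32.3,0,-4])
b=bot.capture('side');s=bot.capture('scene');w=bot.capture('wrist')
r=lambda i,x,y,wd:cv2.resize(i[y:y+wd*3//4,x:x+wd],(400,300),interpolation=cv2.INTER_CUBIC)
cv2.imwrite('pics/c6.png',np.vstack([np.hstack([r(b,180,120,120),r(s,215,280,120)]),np.hstack([r(w,200,180,240),r(w,120,0,400)])]))"
```

```text
t 33.85 local [-32.4   0.   86.3] shift [-1.000e-03 -1.000e-03  1.129e+00] spin 0.0 F [ 0.2 -0.   0.2] w 49.1 ff 30.0
```

View pics/c6.png

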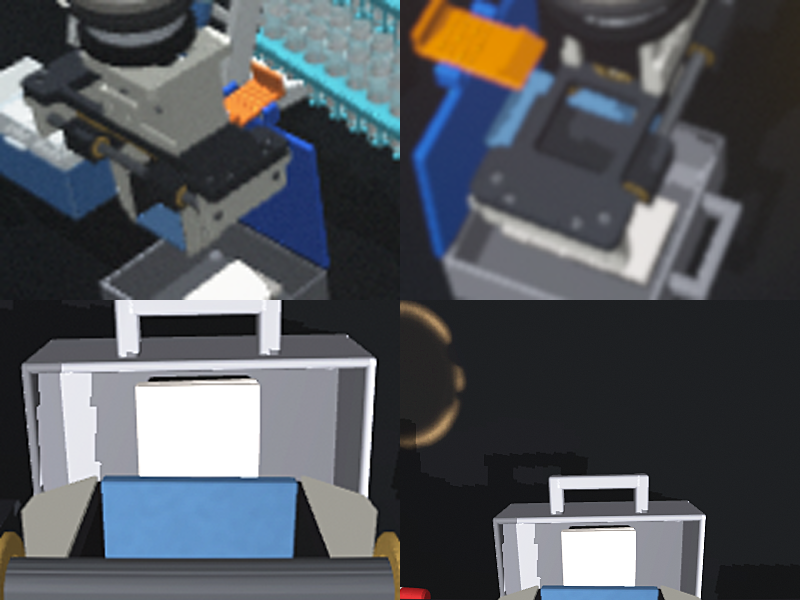

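```bash
python3 -c "
from h import *
c=bot.get_calibration('wrist')
print(proj(c,pts(*CASE,[[-45,-25,23],[-45,25,23],[-60,-64,50],[-60,64,50],[-45,-25,123],[-45,25,123]])).round(1).tolist())
f=lambda u,v:(200+u*.6,180+(v-300)*.6)
for p,z in (((136,385),23),((258,381),23),((25,362),50),((375,362),50),((102,477),123),((296,477),123)):
    print((R.from_euler('z',CASE[1]).as_matrix().T@(onz(c,*f(*p),z)-np.array(CASE[0]))).round(1))"
```

```text
[[281.4, 228.2], [355.6, 228.2], [211.8, 214.8], [425.2, 214.8], [259.7, 284.6], [377.0, 284.6]]
[-43.1 -24.9  23. ]
[-44.7  24.4  23. ]
[-58.6 -62.1  50. ]
[-58.6  64.   50. ]
[-44.3 -24.4 123. ]
[-44.3  25.3 123. ]
```

The picture shows the blue tile level in the fingers, centred over the white stack. Lowering.

Emit:
jog_arm([
  {"xyz": [0,0,0.15],"spin": 0},
  {"xyz": [0,0,0.2],"spin": 0},
  {"xyz": [0,0,0.2],"spin": 0},
  {"xyz": [0,0,0.2],"spin": 0},
  {"xyz": [0,0,0.15],"spin": 0},
  {"xyz": [0,0,0.1],"spin": 0},
  {"xyz": [0,0,0.1],"spin": 0},
  {"xyz": [0,0,0],"spin": 0},
  {"xyz": [0,0,0],"spin": 0},
  {"xyz": [0,0,0],"spin": 0},
], gripper=0)

```text
time: 35.25
tool_pos: [501.3, 199.7, -1.2]
tcp_rot: [3.141, 0.001, -3.043]
contact_force: [0.8, 0.2, 0.2]
grip_width: 49.1
finger_force: 30.0
```

Emit:
jog_arm([
  {"xyz": [0,0,0.02],"spin": 0},
  {"xyz": [0,0,0.02],"spin": 0},
  {"xyz": [0,0,0.02],"spin": 0},
  {"xyz": [0,0,0.02],"spin": 0},
  {"xyz": [0,0,0],"spin": 0},
  {"xyz": [0,0,0],"spin": 0},
  {"xyz": [0,0,0],"spin": 0},
  {"xyz": [0,0,0],"spin": 0},
  {"xyz": [0,0,0],"spin": 0},
  {"xyz": [0,0,0],"spin": 0},
], gripper=0)

```text
time: 36.5
tool_pos: [501.1, 199.4, -7.5]
tcp_rot: [-3.141, 0.0, -3.043]
contact_force: [-2.1, -1.6, 6.1]
grip_width: 49.6
finger_force: 32.6
```

Emit:
jog_arm([
  {"xyz": [0,0,-0.005],"spin": 0},
  {"xyz": [0,0,0],"spin": 0},
  {"xyz": [0,0,0],"spin": 0},
  {"xyz": [0,0,0],"spin": 0},
  {"xyz": [0,0,0],"spin": 0},
  {"xyz": [0,0,-0.1],"spin": 0},
  {"xyz": [0,0,-0.2],"spin": 0},
  {"xyz": [0,0,-0.4],"spin": 0},
  {"xyz": [0,0,-0.4],"spin": 0},
  {"xyz": [0,0,0],"spin": 0},
], gripper=70)

```text
time: 37.75
tool_pos: [503.1, 200.1, 84.0]
tcp_rot: [3.141, 0.007, -3.043]
contact_force: [0.7, 0.1, -0.1]
grip_width: 64.3
finger_force: 0.0
```

```bash
python3 -c "
from h import *
delta(CASE,[83,0,151])
tileblob('wrist',box=(200,150,440,300),z=28,fr=CASE)
tileblob('side',box=(215,185,280,225),z=28,fr=CASE)
cv2.imwrite('pics/w7.png',bot.capture('wrist'));cv2.imwrite('pics/s7.png',bot.capture('side'))"
```

```text
t 37.75 local [-30.2   0.4  84. ] shift [-1.421 -0.004 -0.827] spin 0.0 F [ 0.7  0.1 -0.1] w 64.3 ff 0.0
wrist [282 227  76  22 170] [[277.0, 229.0], [353.0, 211.0], [357.0, 230.0], [282.0, 248.0]] [[-44.1, -26.6], [-56.1, 22.4], [-43.2, 25.7], [-30.8, -23.9]] c [-43.5  -0.6  28. ]
side [227 197  37  26 469] [[226.0, 213.0], [255.0, 192.0], [264.0, 205.0], [236.0, 226.0]] [[-41.8, 25.7], [62.6, 26.6], [41.9, -28.0], [-58.7, -26.3]] c [ 1.  -0.5 28. ]
```

Emit:
jog_arm([
  {"xyz": [0,0,-0.5],"spin": 0},
  {"xyz": [0,0,-0.5],"spin": 0},
  {"xyz": [0,0,-0.5],"spin": 0},
  {"xyz": [-0.5,0,0],"spin": 0},
  {"xyz": [-0.5,0,0],"spin": 0},
  {"xyz": [-0.44,0,0],"spin": 0},
  {"xyz": [0,0,0],"spin": 0},
  {"xyz": [0,0,0],"spin": 0},
  {"xyz": [0,0,0],"spin": 0},
  {"xyz": [0,0,0],"spin": 0},
], gripper=70)

```text
time: 39.2
tool_pos: [615.1, 210.9, 200.9]
tcp_rot: [3.142, 0.0, -3.043]
contact_force: [0.1, 0.6, -0.8]
grip_width: 64.2
finger_force: 0.0
```

Run:
```python
from h import *
delta(CASE,[84.5,0.5,151])
c=bot.get_calibration('side');im=bot.capture('side')
m=cv2.inRange(cv2.cvtColor(im,cv2.COLOR_BGR2HSV),(8,150,90),(22,255,255));m[:60]=0;m[170:]=0;m[:,:180]=0;m[:,340:]=0
n,l,s,ce=cv2.connectedComponentsWithStats(m);i=1+s[1:,4].argmax();print(s[i])
q=cv2.boxPoints(cv2.minAreaRect(np.argwhere(l==i)[:,::-1].astype(np.float32)));print(q.round(1).tolist())
# predicted outline: tab upright, theta
for th in(1.5,1.55,1.6):
    L=[[-86,76],[-86,80],[-68,80],[-68,43],[-72,43]]
    P=[]
    for x,z in L:
        a,b=x-60,z-52
        for y in(-15,15): P.append([60+a*np.cos(th)+b*np.sin(th),y,52-a*np.sin(th)+b*np.cos(th)])
    p=proj(c,pts(*CASE,P));print(th,p.min(0).round(1),p.max(0).round(1))
```

```text
t 39.2 local [8.230e+01 2.000e-01 2.009e+02] shift [-0.028  0.004  0.623] spin 0.01 F [ 0.1  0.6 -0.8] w 64.2 ff 0.0
[240 139  25  21 227]
[[239.39999389648438, 154.3000030517578], [257.79998779296875, 137.39999389648438], [266.0, 146.1999969482422], [247.60000610351562, 163.1999969482422]]
1.5 [245.9 137.8] [265.6 156.3]
1.55 [247.8 136.8] [267.5 154.8]
1.6 [249.7 136. ] [269.3 153.4]
```

Emit:
jog_arm([
  {"xyz": [-0.01,0,0.2],"spin": 0},
  {"xyz": [0,0,0.2],"spin": 0},
  {"xyz": [0,0,0.12],"spin": 0},
  {"xyz": [0,0,0.1],"spin": 0},
  {"xyz": [0,0,0],"spin": 0},
  {"xyz": [0,0,0],"spin": 0},
  {"xyz": [0,0,0],"spin": 0},
  {"xyz": [0,0,0],"spin": 0},
  {"xyz": [0,0,0],"spin": 0},
  {"xyz": [0,0,0],"spin": 0},
], gripper=70)

```text
time: 40.5
tool_pos: [616.4, 210.9, 150.8]
tcp_rot: [3.142, 0.0, -3.043]
contact_force: [-0.3, 0.1, 0.0]
grip_width: 64.7
finger_force: 0.0
```

Emit:
jog_arm([
  {"xyz": [0,0,0],"spin": 0},
  {"xyz": [0,0,0],"spin": 0},
  {"xyz": [0,0,0],"spin": 0},
  {"xyz": [0,0,0],"spin": 0},
  {"xyz": [0,0,0],"spin": 0},
  {"xyz": [0,0,0],"spin": 0},
  {"xyz": [0,0,0],"spin": 0},
  {"xyz": [0,0,0],"spin": 0},
  {"xyz": [0,0,0],"spin": 0},
  {"xyz": [0,0,0],"spin": 0},
], gripper=0)

```text
time: 41.75
tool_pos: [616.3, 212.6, 150.8]
tcp_rot: [3.139, 0.0, -3.043]
contact_force: [1.3, 5.9, -0.3]
grip_width: 29.1
finger_force: 30.0
```

Run:
```python
import numpy as np
r=(-136,25);ths=np.r_[np.arange(1.55,.29,-.1)]
p=np.array([[r[0]*np.cos(t)+r[1]*np.sin(t),-r[0]*np.sin(t)+r[1]*np.cos(t)] for t in ths])
for t,d in zip(ths[1:],-np.diff(p,axis=0)/80): print(round(t,2),'x %.3f z %.3f'%tuple(d))
```

```text
1.45 x 0.172 z -0.019
1.35 x 0.173 z -0.002
1.25 x 0.172 z 0.015
1.15 x 0.170 z 0.032
1.05 x 0.166 z 0.049
0.95 x 0.160 z 0.066
0.85 x 0.153 z 0.081
0.75 x 0.144 z 0.096
0.65 x 0.133 z 0.110
0.55 x 0.122 z 0.123
0.45 x 0.109 z 0.134
0.35 x 0.095 z 0.144
```

Tab gripped; swinging down.

Emit:
jog_arm([
  {"xyz": [0.172,0,-0.019],"spin": 0},
  {"xyz": [0.173,0,-0.002],"spin": 0},
  {"xyz": [0.172,0,0.015],"spin": 0},
  {"xyz": [0.17,0,0.032],"spin": 0},
  {"xyz": [0.166,0,0.049],"spin": 0},
  {"xyz": [0.16,0,0.066],"spin": 0},
  {"xyz": [0.153,0,0.081],"spin": 0},
  {"xyz": [0.144,0,0.096],"spin": 0},
  {"xyz": [0,0,0],"spin": 0},
  {"xyz": [0,0,0],"spin": 0},
], gripper=0)

```text
time: 43.0
tool_pos: [512.4, 200.9, 125.8]
tcp_rot: [3.141, 0.0, -3.043]
contact_force: [-1.5, 1.4, 2.2]
grip_width: 29.2
finger_force: 30.0
```

Emit:
jog_arm([
  {"xyz": [0.133,0,0.11],"spin": 0},
  {"xyz": [0.122,0,0.123],"spin": 0},
  {"xyz": [0.109,0,0.134],"spin": 0},
  {"xyz": [0.095,0,0.144],"spin": 0},
  {"xyz": [0,0,0],"spin": 0},
  {"xyz": [0,0,0],"spin": 0},
  {"xyz": [0,0,0],"spin": 0},
  {"xyz": [0,0,0],"spin": 0},
  {"xyz": [0,0,0],"spin": 0},
  {"xyz": [0,0,0],"spin": 0},
], gripper=0)

```text
time: 44.25
tool_pos: [475.9, 197.0, 84.5]
tcp_rot: [3.142, 0.001, -3.043]
contact_force: [5.7, 0.5, -3.3]
grip_width: 28.9
finger_force: 30.0
```

Emit:
jog_arm([
  {"xyz": [0,0,0],"spin": 0},
  {"xyz": [0,0,0],"spin": 0},
  {"xyz": [0,0,0],"spin": 0},
  {"xyz": [0,0,0],"spin": 0},
  {"xyz": [0,0,-0.1],"spin": 0},
  {"xyz": [0,0,-0.2],"spin": 0},
  {"xyz": [0,0,-0.4],"spin": 0},
  {"xyz": [0,0,0],"spin": 0},
  {"xyz": [0,0,0],"spin": 0},
  {"xyz": [0,0,0],"spin": 0},
], gripper=70)

```text
time: 45.5
tool_pos: [475.0, 196.9, 139.6]
tcp_rot: [-3.141, -0.002, -3.043]
contact_force: [0.5, 0.0, 0.0]
grip_width: 64.5
finger_force: 0.0
```

Run:
```python
from h import *
delta(CASE,[-47,0,80])
c=bot.get_calibration('wrist');im=bot.capture('wrist');cv2.imwrite('pics/w8.png',im)
m=cv2.inRange(cv2.cvtColor(im,cv2.COLOR_BGR2HSV),(8,150,90),(25,255,255));m[330:]=0;m[:100]=0;m[:,:220]=0;m[:,420:]=0
n,l,s,ce=cv2.connectedComponentsWithStats(m);i=1+s[1:,4].argmax();print(s[i])
for th in(.2,.3,.35,.4,.5):
    P=[]
    for x,z in [[-86,76],[-86,80],[-68,80],[-72,43]]:
        a,b=x-60,z-52
        for y in(-15,15): P.append([60+a*np.cos(th)+b*np.sin(th),y,52-a*np.sin(th)+b*np.cos(th)])
    p=proj(c,pts(*CASE,P));print(th,p.min(0).round(1),p.max(0).round(1))
```

```text
t 45.5 local [-5.850e+01 -1.000e-01  1.396e+02] shift [-0.145  0.002  0.745] spin 0.0 F [0.5 0.  0. ] w 64.5 ff 0.0
[ 292  220   54   61 2905]
0.2 [293.3 226. ] [344.2 257.5]
0.3 [291.9 234.1] [345.5 273.2]
0.35 [291.3 239.1] [346.1 282.2]
0.4 [290.6 244.9] [346.8 291.8]
0.5 [289.4 258.4] [348.  312.9]
```

Emit:
jog_arm([
  {"xyz": [-0.106,0,0.2],"spin": 0},
  {"xyz": [0,0,0.3],"spin": 0},
  {"xyz": [0,0,0.2],"spin": 0},
  {"xyz": [0,0,0.1],"spin": 0},
  {"xyz": [0,0,0.1],"spin": 0},
  {"xyz": [0,0,0.1],"spin": 0},
  {"xyz": [0,0,0.1],"spin": 0},
  {"xyz": [0,0,0.1],"spin": 0},
  {"xyz": [0,0,0],"spin": 0},
  {"xyz": [0,0,0],"spin": 0},
], gripper=70)

```text
time: 46.8
tool_pos: [484.2, 197.9, 44.5]
tcp_rot: [3.141, 0.0, -3.043]
contact_force: [-0.8, -0.6, -0.1]
grip_width: 64.2
finger_force: 0.0
```

Emit:
jog_arm([
  {"xyz": [0,0,0.05],"spin": 0},
  {"xyz": [0,0,0.05],"spin": 0},
  {"xyz": [0,0,0.05],"spin": 0},
  {"xyz": [0,0,0.04],"spin": 0},
  {"xyz": [0,0,0.03],"spin": 0},
  {"xyz": [0,0,0.02],"spin": 0},
  {"xyz": [0,0,0],"spin": 0},
  {"xyz": [0,0,0],"spin": 0},
  {"xyz": [0,0,0],"spin": 0},
  {"xyz": [0,0,0],"spin": 0},
], gripper=70)

```text
time: 48.05
tool_pos: [484.0, 197.9, 26.2]
tcp_rot: [3.142, 0.0, -3.043]
contact_force: [-4.7, -1.6, 11.2]
grip_width: 64.4
finger_force: 5.7
```

Emit:
jog_arm([
  {"xyz": [0,0,0.01],"spin": 0},
  {"xyz": [0,0,0.01],"spin": 0},
  {"xyz": [0,0,0.01],"spin": 0},
  {"xyz": [0,0,0.01],"spin": 0},
  {"xyz": [0,0,0.01],"spin": 0},
  {"xyz": [0,0,0],"spin": 0},
  {"xyz": [0,0,0],"spin": 0},
  {"xyz": [0,0,0],"spin": 0},
  {"xyz": [0,0,0],"spin": 0},
  {"xyz": [0,0,0],"spin": 0},
], gripper=70)

```text
time: 49.3
tool_pos: [484.2, 197.9, 25.6]
tcp_rot: [3.141, 0.002, -3.043]
contact_force: [-13.7, -4.1, 41.7]
grip_width: 64.4
finger_force: 20.9
```

Emit:
jog_arm([
  {"xyz": [0,0,-0.1],"spin": 0},
  {"xyz": [0,0,-0.4],"spin": 0},
  {"xyz": [0,0,-0.5],"spin": 0},
  {"xyz": [0.2,0,-0.4],"spin": 0},
  {"xyz": [0.1,0,0],"spin": 0},
  {"xyz": [0,0,0],"spin": 0},
  {"xyz": [0,0,0],"spin": 0},
  {"xyz": [0,0,0],"spin": 0},
  {"xyz": [0,0,0],"spin": 0},
  {"xyz": [0,0,0],"spin": 0},
], gripper=70)

```text
time: 50.55
tool_pos: [460.2, 195.5, 133.0]
tcp_rot: [3.142, -0.0, -3.043]
contact_force: [0.5, 0.1, -0.1]
grip_width: 64.3
finger_force: 0.0
```

Run:
```python
from h import *
delta(CASE,[-77,0,164])
c=bot.get_calibration('wrist');im=bot.capture('wrist');cv2.imwrite('pics/w9.png',im)
h=cv2.cvtColor(im,cv2.COLOR_BGR2HSV)
m=cv2.inRange(h,(8,150,90),(25,255,255));m[330:]=0;m[:100]=0;m[:,:220]=0;m[:,420:]=0
n,l,s,ce=cv2.connectedComponentsWithStats(m);i=1+s[1:,4].argmax();x,y,w,hh=s[i][:4];print(s[i])
Rc=R.from_euler('z',CASE[1]).as_matrix().T
for u,v in((x,y),(x+w,y),(x,y+hh),(x+w,y+hh)): print((Rc@(onz(c,u-.5,v-.5,80)-CASE[0])).round(1))
for n in('scene','side'):
    a=bot.capture(n);b=cv2.imread(f'pics/{n}0.png')
    cv2.imwrite(f'pics/{n}9.png',a)
    for nm,im in(('0',b),('now',a)):
        hh=cv2.cvtColor(im,cv2.COLOR_BGR2HSV)
        o=cv2.inRange(hh,(8,150,90),(22,255,255));o=o[170:240,200:300] if n=='side' else o[300:400,280:330]
        k=np.argwhere(o);print(n,nm,len(k),k.min(0) if len(k) else '',k.max(0) if len(k) else '')
```

```text
t 50.55 local [-73.4  -0.  133. ] shift [ 0.046  0.    -0.387] spin 0.0 F [ 0.5  0.1 -0.1] w 64.3 ff 0.0
[ 295  233   47   27 1191]
[-85.7 -15.6  80. ]
[-85.7  14.8  80. ]
[-67.3 -16.   80. ]
[-67.3  15.1  80. ]
scene 0 160 [38 22] [57 35]
scene now 60 [39 28] [52 35]
side 0 105 [38 14] [53 28]
side now 108 [37 14] [53 28]
```

```bash
python3 -c "
from plant import bot
print(bot.close_job())"
```

```text
the job is handed in; nothing more can be done
None
```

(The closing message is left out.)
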